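Take down a cured glue-up from the dead-weight press

ROBOT

A 6-joint arm with a two-finger parallel gripper is mounted at the origin on a cart in front of the work surface, level with it; the furniture and walls round the work are solid. World frame = base frame: x ahead of the robot, y to its left, z up, the work surface at z = 0. Lengths are in mm, angles in rad, forces in N, time in s.
With the tool pointing down it reaches from about 350 to 875 mm from the base axis. Payload 4.2 kg.
Tool frame: the origin (TCP) lies at the very end of the fingers, on their centre line; the grasp point (between the pads) lies 19 mm behind it; z points along the fingers, y is the line along which they close (so a half turn about z gives the same grasp; the last joint's range is limited). The gripper opens to 85 mm and grips with 20 to 120 N. Pads are 22 mm wide; open, the fingers measure 114 mm over their backs; the gripper's body (76 mm by 85 mm) begins 54 mm behind the grasp point. The pads swing forward as they close: fully open they stand 13 mm farther back than shut.
Start: joints at [-1.081, 0.385, 0.008, 0, -1.194, -0.259], TCP at [142.99, -608.402, 231.312] pointing down, gripper open.
Joint ranges: [-3.14, 3.14], [-1.21, 2.06], [-1.07, 1.41], [-3.16, 2.05], [-2.99, -0.16], [-3.1, 3.1]. Speed limits (rad/s): [2.79, 2.79, 3.14, 3.14, 3.14, 3.14].

INTERFACE

Orientations are given as a unit quaternion [x, y, z, w].
In Python, from bench import arm, viewer gives the robot as it stands. The module is installed in compiled form; this text tells all that it offers.
- The arm moves only by the shell command python3 -m jog 'ROWS' [OPENING]. ROWS is rows parted by semicolons, their numbers by spaces, 1 to 10 of them, each of 6 numbers: dx, dy, dz in mm, then a rotation vector rx, ry, rz in rad; each row is the pose to reach, as a shift and turn from the pose commanded when the command began, along the tool's axes at that moment; what a row does not reach only later rows make up. A row lasts 1/10 s, in which the tool goes at most 50 mm and 0.15 rad, less where a joint would pass 70% of its speed; a pose out of reach is approached as far as the arm can. OPENING is the finger opening in mm, set as the command begins (- or left out keeps the last). The fingers move at their own pace and stop on an object; the grip force is fixed at half the most. Time passes only in rows, so rows that do not move let the fingers close. It prints the time, the measured TCP pose, the force, the opening and the grip force at its end.
- arm.read_state(): the state, without advancing time (a new reading comes with each control period).
- viewer.get_image(name): name is "side" or "top" or "wrist"; returns (picture, depth): 384x512x3 uint8, blue, green, red; 384x512 float32, mm along the optical axis (not along the pixel's ray), 0 where there is no reading.
- viewer.get_calibration(name): a dict with "K" (3x3 intrinsics, pixels), "rvec" (rotation vector, rad) and "tvec" (3), from world to camera coordinates, as OpenCV has them. Camera axes: x right, y down, z forward; pixel columns grow to the right and rows downward; lengths in mm; the calibration is good to about 2 mm. A picture is of the moment at which its call begins: read the wrist's pose just before it. get_calibration takes no time and is no camera call; for the wrist camera it gives the pose at the moment of the call.
- arm.job_done(): hands the job in; it is judged then, once.
The state is a dict: "clock": time; "joints": joint angles; "joint_vel": joint speeds; "joint_efforts": joint torques, N m; "position": TCP position; "ee_rot": TCP orientation; "contact_force": force on the tool from outside, world axes, zero at the start; "wrist_torque": the same for the moment, N m; "gripper_width": finger opening in mm; "grasp_force": force on a finger pad.
Only numpy, scipy, OpenCV 4.12 (cv2) and the standard library are available. Lean on these libraries where they do the work, as an engineer would, in place of code of your own. Each camera call takes 0.05 s, during which the arm holds its last target. There are 200 camera calls.

TASK

The glue under the bone inlay has set, so take the press apart from the top down, one thing at a time: park the small brass weight in the pale dish and the large steel weight in the dark dish, lift the plywood caul up off its guide posts and lay it flat between the pegs of its peg board, then lay the inlaid box lid face up between the battens of the felted board for cleaning up. Set each thing down rather than dropping it, and do not knock the glue bottle.

Things in the scene. Friction and masses are not known exactly. Their poses are not given: they have to be found in the camera images.
- small_weight: Small round brass weight, 36 mm diameter, 23 mm high, with a 16 mm knob on top (37 mm high in all), about 0.18 kg. Stands on top of the large weight at the start. Origin: centre of its underside, z up.
- large_weight: Large round dark steel weight, 52 mm diameter, 24 mm high, about 0.40 kg, a flat disc with a groove round it. Stands on the caul at the start, under the small weight. Origin: centre of its underside, z up.
- caul: Plywood pressing block (caul), 40 (x) by 98 (y) by 16 mm thick, cork sole, 0.05 to 0.08 kg. Lies across the box lid under the weights; two 13 mm holes, 36 mm either side of its centre along y, ride loosely on the posts of the press, whose tips stand 6 mm above its top. Origin: centre of its underside, z up.
- box_lid: Dark wooden box lid with a pale bone inlay on its upper face, 100 mm (its x) by 44 mm (its y) by 12 mm thick, 0.055 to 0.09 kg. Lies on the press bed under the caul; its two ends show either side of the caul. Origin: centre of its underside, z up.
- press_bed: Fixed aluminium plate, 120 (x) by 100 mm (y), top 10 mm above the worktop; 7 mm posts at y = -36, +36 mm, tips at 44 mm; low stop at its +x end. At the start the undersides are at 10 (lid), 22 (caul), 38 and 62 mm (weights), axes agreeing. Fingers have room beside weights and caul along its x; beside the lid along y only about 30 mm from its middle, clear of the posts. Origin: centre of underside.
- small_dish: Pale round wooden dish, fixed, 68 mm across the rim, red felt floor 46 mm across and 4 mm above the worktop, flared wall with its rim 11 mm above the worktop: home of the small brass weight. Origin: centre of its underside.
- large_dish: Dark round wooden dish, fixed, 84 mm across the rim, green felt floor 62 mm across and 4 mm above the worktop, flared wall with its rim 11 mm above the worktop: home of the large steel weight. Origin: centre of its underside.
- caul_rest: Fixed pale wooden board with six pegs, 76 (x) by 134 mm (y), top 8 mm above the worktop, peg tips at 21 mm: home of the caul. 7 mm pegs at x = -30, +30 with y = -32, +32 mm, and at x = 0, y = -59, +59 mm; the caul lies between them, its length along the board's y (either way round), about 6 mm to spare on each side. Origin: centre of underside.
- lid_board: Wooden board with green felt and four low dark battens, fixed, 128 mm (x) by 74 mm (y), felt 8 mm and battens 14.5 mm above the worktop: place of the box lid. The battens stand at the middle of each side (24 mm long on the long sides); the lid lies between them, length along the board's x (either way round), with 7 mm to spare on each side. Origin: centre of its underside.
- glue_bottle: White glue bottle with red nozzle, 35 mm diameter, 102 mm high, standing loose near the dishes; not to be disturbed. Origin: centre of its underside.
Things that resemble listed ones, but are neither listed nor needed, are in the scene too. What is meant by the small_weight is not purple, and is the larger of those in its own colour.

How it is judged:
By the outcome, as a careful person would: the job done as asked, in the order asked, and still so for the second after the job is handed in, with the robot touching nothing.
It also fails if it takes over 99 s, if anything falls off the work surface, if the arm or the gripper's body presses on something with over 40 N, if the wrist force passes 120 N, or if a joint passes its speed limit or range.

## Working session

There is one attempt and no reset: what is moved stays moved. The work goes in short steps, Python scripts to look and compute and a shell command to move; the robot and the scene stay as the last step left them, time stands still between calls to the robot, and variables do not carry over. Pictures are saved under pics/ and viewed, at most 17 in all, crops included, and the job is handed in when it is done.

```bash
mkdir -p pics; cat > h.py <<'E'
import numpy as np, cv2
from bench import arm, viewer
def cal(n):
    c=viewer.get_calibration(n); R=cv2.Rodrigues(np.array(c["rvec"],float))[0]
    return np.array(c["K"],float),R,np.array(c["tvec"],float).ravel()
def cloud(n):
    K,R,t=cal(n); im,d=viewer.get_image(n)
    v,u=np.mgrid[:d.shape[0],:d.shape[1]]
    p=np.stack([(u-K[0,2])/K[0,0]*d,(v-K[1,2])/K[1,1]*d,d],-1)
    w=(p-t)@R
    w[d<=0]=np.nan
    return im,d,w
E
python3 - <<'E'
from h import *
for n in("top","side"):
    im,d,w=cloud(n); np.savez(f"{n}0.npz",im=im,w=w)
    cv2.imwrite(f"pics/{n}0.png",cv2.resize(im,(800,600)) if n=="top" else im)
    K,R,t=cal(n); print(n,-R.T@t)
print(arm.read_state())
E
```

```text
top [438.52043083  51.31396505 907.73312749]
side [264.77783939 674.41155275 550.84973981]
{'clock': 0.1, 'joints': array([-1.08140732e+00,  3.85486143e-01,  6.77990298e-03, -4.27970645e-04,
       -1.19401712e+00, -2.58587622e-01]), 'joint_vel': array([ 1.30186989e-03, -7.68839619e-06,  3.38302760e-03,  1.45990739e-03,
       -4.96201460e-04,  6.27127797e-04]), 'joint_efforts': array([-1.43942882e-03, -3.93317235e+01,  1.88929152e+01,  4.19794008e+00,
       -2.58321241e-03,  2.74070132e-06]), 'position': array([ 142.86341709, -607.92117496,  230.33492503]), 'ee_rot': array([-1.15066271e-01,  9.93357330e-01,  9.69579190e-04, -1.66851178e-04]), 'contact_force': array([ 0.17664202, -0.38483707,  0.07242804]), 'wrist_torque': array([-0.00567861, -0.0082052 ,  0.01832294]), 'grasp_force': 0.0, 'gripper_width': 85.53444984782774}
```

View pics/top0.png

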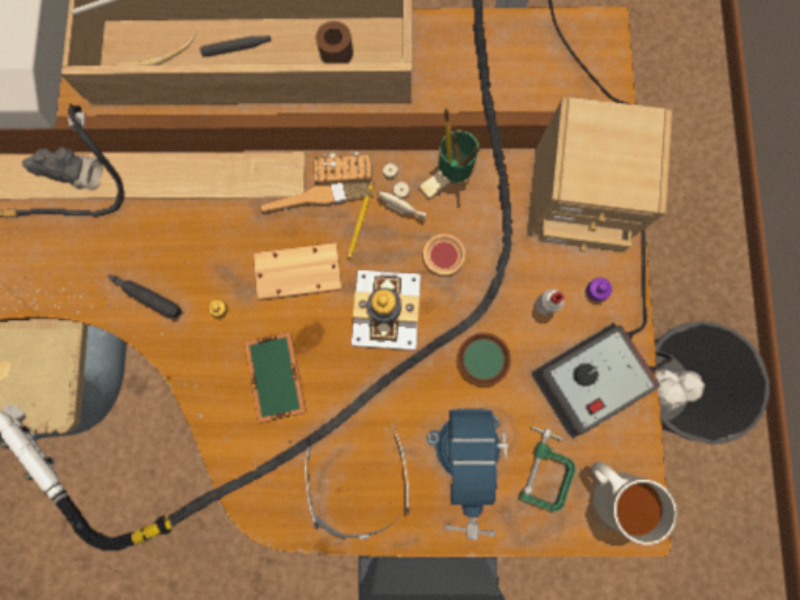

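View pics/side0.png

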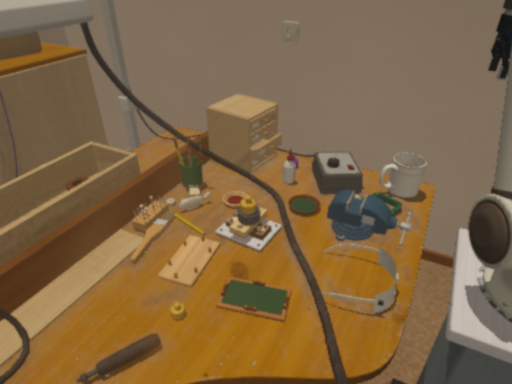

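The top view (800x600) shows the press stack at (384,305), pale dish (444,255), dark dish (484,360), peg board (297,271), felt board (275,377), bottle (550,302) and a black hose crossing overhead. There are three small-weight candidates: brass on the stack (383,300), a lone smaller brass one (218,309) and a purple one (600,290). The stack one fits, being brass, the larger, and standing on the large weight. The enlarged crop will confirm it.

```bash
python3 - <<'E'
from h import *
z=np.load("top0.npz"); im,w=z["im"],z["w"]
def q(u,v): return int(round(v*384/600)),int(round(u*512/800))
for n,u,v in [("stack",383,300),("lone",218,309),("purple",600,290),("pd",444,255),("dd",484,360),("peg",297,271),("felt",275,377),("bottle",550,302),("hose",500,250),("hose",486,295),("hose",440,338),("hose",380,378),("hose",330,420),("hose",485,80),("hose",505,180),("hose",250,475),("hose",180,515),("desk",420,400),("vise",472,440),("cabinet",610,160)]:
    i,j=q(u,v); print(n,w[i,j].round(0))
# candidate widths by upper-surface extent
for n,u,v,zl,zh in [("stack",383,300,80,92),("lone",218,309,8,60),("purple",600,290,8,60)]:
    i,j=q(u,v); p=w[i-18:i+18,j-18:j+18].reshape(-1,3); p=p[(p[:,2]>zl)&(p[:,2]<zh)]
    print(n,np.ptp(p,0).round(0),p.mean(0).round(1),len(p))
a=cv2.resize(im[150:280,150:350],(800,520),interpolation=cv2.INTER_CUBIC)
cv2.imwrite("pics/crop1.png",a)
E
```

```text
stack [582.  85.  96.]
lone [583. 344.  17.]
purple [ 609. -249.   22.]
pd [673.  -9.   2.]
dd [505. -70.   4.]
peg [647. 226.   5.]
felt [479. 255.   8.]
bottle [ 585. -160.   64.]
hose [ 681. -100.   -0.]
hose [603. -73.  19.]
hose [538.  -2.  14.]
hose [476.  92.  17.]
hose [413. 166.  25.]
hose [898. -63. 137.]
hose [ 775. -100.   62.]
hose [336. 277.  46.]
hose [283. 369.  61.]
desk [443.  30.  -0.]
vise [386. -41.  65.]
cabinet [ 759. -221.  173.]
stack [33. 34.  7.] [584.1  85.6  83.7] 144
lone [25. 27. 19.] [586.5 347.9  17.1] 94
purple [35. 35. 31.] [ 612.9 -246.1   23. ] 190
```

View pics/crop1.png

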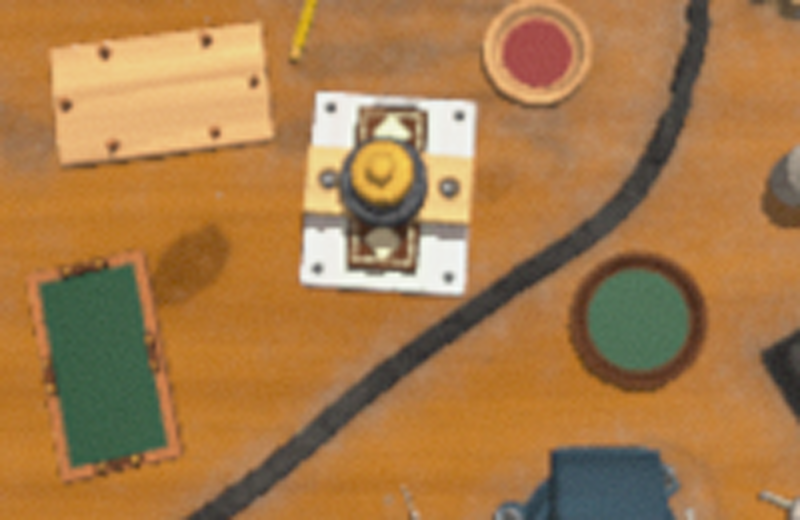

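The crop confirms it: the brass weight with a knob sits on the dark disc on the press at crop (380,175). It measures about 33 mm across against 25 mm for the lone brass one. The hose lies on the bench, about 20 mm high, and clears the dishes. Next I fit the fixtures.

```bash
cat >> h.py <<'E'
def onplane(n,uv,z):
    K,R,t=cal(n) if isinstance(n,str) else n
    uv=np.atleast_2d(np.array(uv,float)); r=np.c_[(uv[:,0]-K[0,2])/K[0,0],(uv[:,1]-K[1,2])/K[1,1],np.ones(len(uv))]@R
    c=-R.T@t; return (c+r*((z-c[2])/r[:,2])[:,None])[:,:2]
def rect(P):
    r=cv2.minAreaRect(P.astype(np.float32)); (c,s,a)=r
    return np.round(c,1),np.round(s,1),round(a,1)
def blob(mask,seed):
    m=cv2.morphologyEx(mask.astype(np.uint8),cv2.MORPH_CLOSE,np.ones((3,3)))
    k,l=cv2.connectedComponents(m); i=l[seed[1],seed[0]]
    if i==0: print("seed off"); 
    v,u=np.nonzero(l==i); return np.c_[u,v]
def goto(p,yaw):
    """print tool-frame shift/rotvec to reach p with tool down, closing axis at world yaw (mod pi)"""
    from scipy.spatial.transform import Rotation as Ro
    s=arm.read_state(); R0=Ro.from_quat(s["ee_rot"]).as_matrix(); best=None
    for k in range(-2,3):
        a=yaw+k*np.pi; y=np.array([np.cos(a),np.sin(a),0]); zz=np.array([0,0,-1.]); x=np.cross(y,zz)
        rv=Ro.from_matrix(R0.T@np.stack([x,y,zz],1)).as_rotvec()
        if best is None or np.linalg.norm(rv)<np.linalg.norm(best)-1e-3: best=rv
    d=R0.T@(np.array(p)-s["position"])
    print("row",d.round(1),best.round(3),"pos",s["position"].round(1),"j",s["joints"].round(2),"w",round(float(s["gripper_width"]),1),"rows",np.ceil(max(np.linalg.norm(d)/50,np.linalg.norm(best)/.15)))
E
python3 - <<'E'
from h import *
z=np.load("top0.npz"); im=z["im"]; hsv=cv2.cvtColor(im,cv2.COLOR_BGR2HSV)
H,S,V=[hsv[...,i].astype(int) for i in range(3)]
g=(H>45)&(H<90)&(S>60); r=((H<8)|(H>168))&(S>100)&(im[...,2]<200)&(im[...,1]<90)
wh=(S<50)&(V>150)
sc=lambda u,v:(int(u*.64),int(v*.64))
P=onplane("top",blob(g,sc(484,360)),4); print("dark",rect(P),P.mean(0))
P=onplane("top",blob(r,sc(444,255)),4); print("pale",rect(P),P.mean(0))
P=onplane("top",blob(g,sc(275,377)),8); print("felt",rect(P),P.mean(0))
P=onplane("top",np.vstack([blob(wh,sc(370,280)),blob(wh,sc(365,335))]),10); print("plate",rect(P))
# board corners from crop (px/4+150)
c=lambda L:np.array(L)/4+150-.5
Q=onplane("top",c([(52,48),(262,23),(274,137),(60,166)]),8); print("pegboard",Q.mean(0),np.diff(np.r_[Q,Q[:1]],axis=0).round(1))
Q=onplane("top",c([(30,275),(146,252),(183,456),(67,481)]),8); print("lidboard",Q.mean(0),np.diff(np.r_[Q,Q[:1]],axis=0).round(1))
Q=onplane("top",c([(317,92),(477,103),(465,296),(300,284)]),10); print("press",Q.mean(0),np.diff(np.r_[Q,Q[:1]],axis=0).round(1))
print("stack top",onplane("top",c([(381,170)]),99),onplane("top",c([(383,188)]),62))
goto([584,80,300],0)
E
```

```text
dark (array([505.3, -67.5]), array([55.8, 58. ]), 62.4) [505.76660274 -67.33800582]
pale (array([672.4,  -9.1]), array([39.4, 36.2]), 43.4) [672.43956586  -8.63967149]
felt (array([479.5, 257. ]), array([112.2,  56.9]), 12.6) [478.83654471 256.50029986]
plate (array([583.5,  83.5]), array([ 99.6, 120.3]), 85.9)
pegboard [647.30030954 225.52123376] [[  15.5 -131.6]
 [ -73.    -8.7]
 [ -17.7  132.2]
 [  75.2    8.2]]
lidboard [479.37347799 254.28256195] [[  13.9  -70.6]
 [-122.5  -26. ]
 [ -14.6   68.9]
 [ 123.1   27.7]]
press [583.64818373  83.37263757] [[  -7.4  -99.2]
 [-119.5    8.2]
 [   7.5  100. ]
 [ 119.4   -9. ]]
stack top [[581.97502851  85.05226314]] [[577.97202144  85.40227417]]
row [-586.7  569.   -68.6] [ 2.00e-03  1.00e-03 -1.34e+00] pos [ 142.9 -607.9  230.3] j [-1.08  0.39  0.01 -0.   -1.19 -0.26] w 85.5 rows 17.0
```

```bash
python3 -m jog '-40 38 -5 0 0 -0.1;-75 73 -9 0 0 -0.2;-110 107 -13 0 0 -0.3;-145 141 -17 0 0 -0.4;-180 175 -21 0 0 -0.5;-215 209 -25 0 0 -0.6;-250 243 -29 0 0 -0.7;-285 277 -33 0 0 -0.8;-320 311 -37 0 0 -0.9;-350 340 -41 0 0 -0.95' 85
python3 -c "
from h import *
goto([584,80,300],-0.072)"
```

```text
clock: 1.1
position: [406.5, -195.2, 272.4]
ee_rot: [-0.558, 0.83, 0.0, 0.0]
contact_force: [0.6, -1.1, 0.5]
gripper_width: 84.9
grasp_force: 0.0
row [-321.7  -60.8  -27.5] [-0.     0.    -0.314] pos [ 406.5 -195.2  272.4] j [-0.09  0.05 -0.32 -0.   -1.2  -0.3 ] w 84.9 rows 7.0
```

```bash
python3 -m jog '-40 -8 -4 0 0 -0.04;-85 -16 -8 0 0 -0.08;-130 -24 -11 0 0 -0.12;-175 -33 -15 0 0 -0.17;-220 -42 -19 0 0 -0.22;-265 -50 -23 0 0 -0.27;-300 -57 -26 0 0 -0.31;-322 -61 -28 0 0 -0.314;-322 -61 -28 0 0 -0.314;-322 -61 -28 0 0 -0.314'
python3 - <<'E'
from h import *
im,d,w=cloud("wrist"); np.savez("w1.npz",im=im,w=w,**dict(zip("KRt",cal("wrist"))))
cv2.imwrite("pics/w1.png",im)
goto([584,84,300],-0.072)
E
```

```text
clock: 2.1
position: [584.4, 77.4, 299.4]
ee_rot: [-0.68, 0.733, 0.0, -0.001]
contact_force: [-0.1, 0.1, -0.4]
gripper_width: 84.8
grasp_force: 0.0
row [-7.1  0.7 -0.2] [ 0.001 -0.001 -0.004] pos [584.2  76.9 299.8] j [ 0.41  0.29  0.03 -0.   -1.32 -0.48] w 85.0 rows 1.0
```

View pics/w1.png

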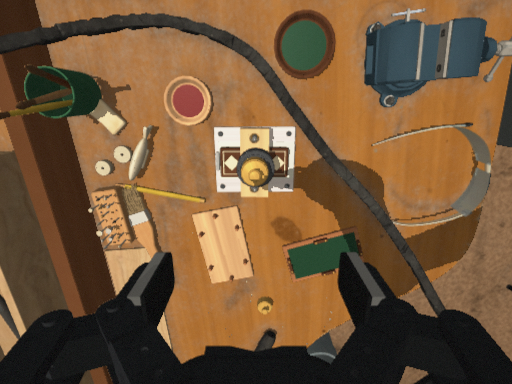

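The wrist view shows the stack at (255,168), pale dish (188,100), dark dish (305,44), peg board (223,245) and felt board (322,254). I'll cross-check these against the first fits.

```bash
cat > m.py <<'E'
from h import *
z=np.load("w1.npz"); im,w=z["im"],z["w"]; C=(z["K"],z["R"],z["t"])
hsv=cv2.cvtColor(im,cv2.COLOR_BGR2HSV); H,S,V=[hsv[...,i].astype(int) for i in range(3)]
g=(H>45)&(H<90)&(S>60); r=((H<8)|(H>168))&(S>100)&(im[...,1]<90); wh=(S<50)&(V>150)
print("cam",-C[1].T@C[2])
for n,m,s,h in [("dark",g,(305,44),4),("pale",r,(188,100),4),("felt",g,(322,254),8)]:
    P=onplane(C,blob(m,s),h); print(n,rect(P),P.mean(0))
P=onplane(C,np.vstack([blob(wh,(221,135)),blob(wh,(288,186))]),10); print("plate",rect(P))
pb=(H>8)&(H<25)&(S<125)&(V>150)
P=onplane(C,blob(pb,(215,240)),8); print("peg",rect(P),len(P))
def zz(lo,hi,c,rad):
    q=w[(w[...,2]>lo)&(w[...,2]<hi)&(np.hypot(w[...,0]-c[0],w[...,1]-c[1])<rad)]; return q
for nm,lo,hi in [("small body",80,90),("knob",95,103),("large",57,66),("caul",34,41)]:
    q=zz(lo,hi,(583,84),60); print(nm,len(q),q.mean(0),rect(q[:,:2]))
a=cv2.resize(im[110:290,160:380],(800,654),interpolation=cv2.INTER_CUBIC)[:600]; cv2.imwrite("pics/w1c.png",a)
E
python3 m.py
```

```text
cam [578.80997133  -4.41387722 442.45931201]
dark (array([507.7, -67.2]), array([58.8, 58.6]), 87.3) [507.7821374  -67.70819612]
pale (array([674.9,  -8.5]), array([42.1, 42.6]), 67.4) [674.9054161   -8.65859157]
felt (array([481.6, 257.2]), array([113.3,  57.9]), 12.3) [486.71058852 255.76303497]
seed off
seed off
plate (array([591.7, 205.7]), array([ 662.4, 1026. ]), 85.5)
peg (array([648.9, 230.6]), array([ 74.7, 143.2]), 6.9) 2899
small body 464 [586.74387635  83.34043654  83.47174653] (array([586.9,  85.2]), array([34.4, 33.4]), 85.3)
knob 114 [586.98978189  84.93591079  97.48564982] (array([587. ,  85.2]), array([14.2, 14.4]), 40.4)
large 494 [583.38855575  78.86165345  61.43738933] (array([585.6,  84.6]), array([50.7, 50.7]), 40.2)
caul 859 [586.60652267  73.4681256   37.8293568 ] (array([585.5,  83.3]), array([98.3, 44.6]), 85.5)
```

```bash
python3 -m jog '-7.7 1.3 40 0 0 -0.004;-7.7 1.3 80 0 0 -0.004;-7.7 1.3 120 0 0 -0.004;-7.7 1.3 155 0 0 -0.004;-7.7 1.3 170 0 0 -0.004;-7.7 1.3 170 0 0 -0.004;-7.7 1.3 170 0 0 -0.004'
python3 - <<'E'
from h import *
im,d,w=cloud("wrist"); np.savez("w2.npz",im=im,w=w,**dict(zip("KRt",cal("wrist"))))
cv2.imwrite("pics/w2.png",im)
for nm,lo,hi in [("small body",80,90),("knob",95,103),("large",57,66)]:
    q=w[(w[...,2]>lo)&(w[...,2]<hi)&(np.hypot(w[...,0]-585,w[...,1]-84)<50)]; print(nm,len(q),rect(q[:,:2]))
goto([586,84.5,73],-0.072)
E
```

```text
clock: 2.85
position: [584.3, 84.3, 131.3]
ee_rot: [-0.681, 0.732, -0.0, 0.0]
contact_force: [0.5, -0.2, 0.8]
gripper_width: 84.7
grasp_force: 0.0
small body 1349 (array([586.9,  85.5]), array([35.3, 34.6]), 83.9)
knob 375 (array([587.1,  85.2]), array([15.2, 15. ]), 47.2)
large 1256 (array([584.6,  81.9]), array([44.5, 51. ]), 72.3)
row [ 0.1 -1.  59. ] [-0.003  0.001 -0.   ] pos [584.9  84.7 132. ] j [ 0.42  0.41 -0.22  0.   -0.94 -0.49] w 84.8 rows 2.0
```

View pics/w2.png

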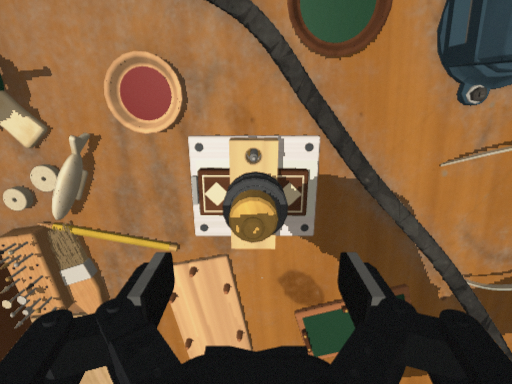

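The stack sits centred between the fingers (weight at (253,215), dark disc under it). I descend and grip the body.

```bash
python3 -m jog '-0.4 -1.6 25 0 0 0;-0.4 -1.6 45 0 0 0;-0.4 -1.6 56 0 0 0;-0.4 -1.6 59 0 0 0;-0.4 -1.6 59 0 0 0;-0.4 -1.6 59 0 0 0' && python3 -m jog '0 0 0 0 0 0;0 0 0 0 0 0;0 0 0 0 0 0;0 0 0 0 0 0;0 0 0 0 0 0;0 0 0 0 0 0;0 0 0 0 0 0' 20
```

```text
clock: 3.5
position: [586.6, 85.6, 72.6]
ee_rot: [-0.681, 0.732, -0.001, 0.001]
contact_force: [0.0, 0.8, -0.1]
gripper_width: 84.9
grasp_force: 0.0
clock: 4.2
position: [586.4, 85.5, 72.1]
ee_rot: [-0.681, 0.732, -0.001, 0.001]
contact_force: [1.3, -0.0, 4.5]
gripper_width: 32.9
grasp_force: 59.5
```

```bash
python3 -m jog '0 0 -8 0 0 0;0 0 -25 0 0 0;0 0 -50 0 0 0;0 0 -60 0 0 0;0 0 -60 0 0 0' 
python3 - <<'E'
from h import *
im,d,w=cloud("wrist"); cv2.imwrite("pics/w3.png",im)
im,d,w=cloud("side"); cv2.imwrite("pics/s3.png",cv2.resize(im[130:290,150:350],(800,640))[:600])
goto([674,-8.7,90],0.6)
E
```

```text
clock: 4.7
position: [586.0, 85.6, 132.4]
ee_rot: [-0.681, 0.732, -0.0, 0.001]
contact_force: [0.6, 0.0, -3.2]
gripper_width: 33.0
grasp_force: 59.9
row [ 87.2 -96.   40. ] [ 0.002  0.001 -0.673] pos [584.7  85.2 130.2] j [ 0.42  0.42 -0.21 -0.   -0.94 -0.49] w 33.0 rows 5.0
```

View pics/s3.png

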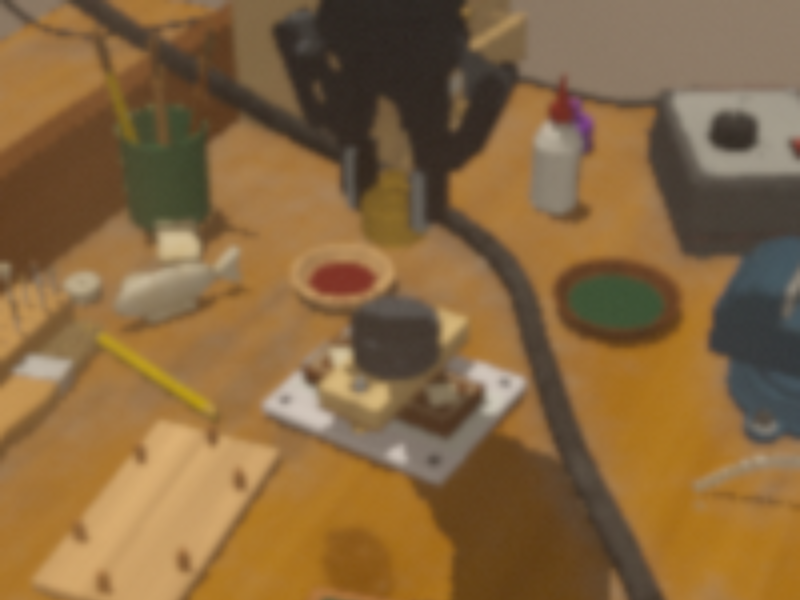

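The brass weight is held upright below the fingers, at (390,210) in the crop, and the large weight stayed put. Moving over the pale dish.

```bash
python3 -m jog '20 -22 0 0 0 0;45 -48 0 0 0 0;68 -74 15 0 0 0;82 -91 30 0 0 0;87 -96 55 0 0 0;87 -96 75 0 0 0;87 -96 75 0 0 0;87 -96 75 0 0 0;87 -96 75 0 0 0'
python3 - <<'E'
from h import *
im,d,w=cloud("wrist"); cv2.imwrite("pics/w4.png",im)
hsv=cv2.cvtColor(im,cv2.COLOR_BGR2HSV); S=hsv[...,1]
q=w[(w[...,2]>8.5)&(w[...,2]<13.5)&(np.hypot(w[...,0]-674,w[...,1]+9)<45)]; print(len(q),rect(q[:,:2]))
goto([674,-8.7,14],-0.072)
E
```

```text
clock: 5.7
position: [675.8, -8.0, 57.3]
ee_rot: [-0.681, 0.732, -0.001, 0.001]
contact_force: [0.6, -0.5, -0.9]
gripper_width: 33.0
grasp_force: 60.0
1338 (array([675. , -16.6]), array([49.5, 66.1]), 86.2)
row [ 0.9  2.  43.7] [-0.002  0.     0.001] pos [675.9  -7.9  57.7] j [ 0.23  0.62 -0.06  0.   -0.89 -0.3 ] w 32.8 rows 1.0
```

View pics/w4.png

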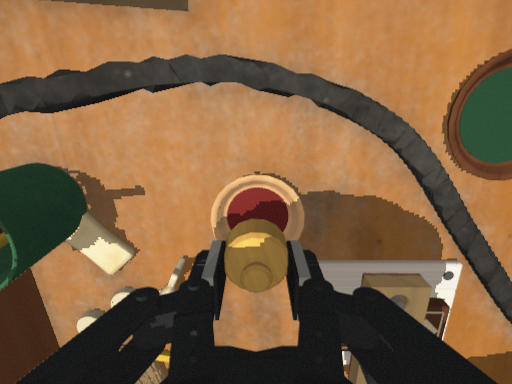

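Weight (255,255) is held upright over the pale dish (258,212), with the rim centre at about (675,-8.3). Lowering.

```bash
python3 -m jog '0.5 0.9 15 0 0 0;0.5 0.9 28 0 0 0;0.5 0.9 36 0 0 0;0.5 0.9 40 0 0 0;0.5 0.9 41 0 0 0;0.5 0.9 42 0 0 0;0.5 0.9 42.5 0 0 0;0.5 0.9 42.5 0 0 0'
```

```text
clock: 6.55
position: [674.6, -8.7, 14.3]
ee_rot: [-0.681, 0.732, -0.0, 0.0]
contact_force: [0.2, -0.2, -1.8]
gripper_width: 32.9
grasp_force: 60.1
```

```bash
python3 -m jog '0 0 0.4 0 0 0;0 0 0.8 0 0 0;0 0 0.8 0 0 0' && python3 -c "
from h import *
s=arm.read_state();print(s['position'],s['contact_force'])"
```

```text
clock: 6.85
position: [674.6, -8.7, 14.1]
ee_rot: [-0.681, 0.732, -0.0, 0.0]
contact_force: [-1.8, 0.4, 4.7]
gripper_width: 33.0
grasp_force: 60.7
[674.60148838  -8.74240414  14.122853  ] [-1.84641932  0.42158434  4.65703003]
```

Contact. Opening slightly, then rising.

```bash
python3 -m jog '0 0 0 0 0 0;0 0 0 0 0 0;0 0 0 0 0 0' 46 && python3 -m jog '0 0 -8 0 0 0;0 0 -25 0 0 0;0 0 -60 0 0 0;0 0 -95 0 0 0;0 0 -100 0 0 0;0 0 -100 0 0 0'
python3 - <<'E'
from h import *
im,d,w=cloud("wrist"); cv2.imwrite("pics/w5.png",im)
for lo,hi in [(23,31),(37,45)]:
    q=w[(w[...,2]>lo)&(w[...,2]<hi)&(np.hypot(w[...,0]-674,w[...,1]+9)<40)]; print(len(q),rect(q[:,:2]) if len(q) else 0,q[:,2].max() if len(q) else 0)
q=w[(w[...,2]>57)&(w[...,2]<66)&(np.hypot(w[...,0]-585,w[...,1]-84)<45)]; print("large",len(q),rect(q[:,:2]))
goto([586.3,84.8,120],-0.072)
E
```

```text
clock: 7.15
position: [674.3, -8.8, 12.8]
ee_rot: [-0.681, 0.732, -0.0, 0.0]
contact_force: [0.2, 0.0, -0.3]
gripper_width: 46.0
grasp_force: 0.0
clock: 7.75
position: [675.2, -8.6, 115.4]
ee_rot: [-0.681, 0.732, -0.001, 0.002]
contact_force: [0.2, 0.2, -0.5]
gripper_width: 46.1
grasp_force: 0.0
950 (array([675. ,  -8.9]), array([34.2, 34.5]), 31.4) 28.931484377777362
267 (array([675.2,  -8.9]), array([15.1, 14.8]), 41.4) 41.82255826831829
large 257 (array([585.8,  63.3]), array([34.1,  8.7]), 4.2)
row [-86.9  94.4  -6.5] [-0.001  0.001 -0.   ] pos [674.1  -8.7 113.5] j [ 0.23  0.56 -0.01 -0.   -1.   -0.3 ] w 46.0 rows 3.0
```

View pics/w5.png

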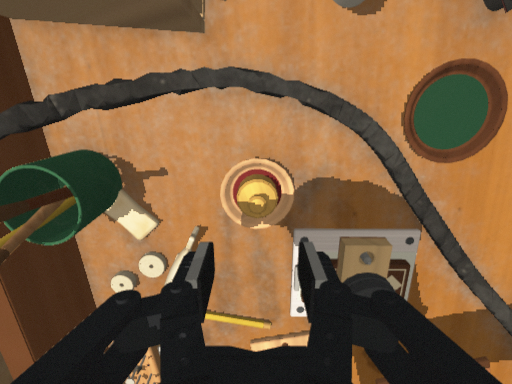

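The small weight stands in the pale dish at (257,193), its top at the right height (41 mm). Now the large weight.

```bash
python3 -m jog '-25 27 -6 0 0 0;-50 54 -6 0 0 0;-75 81 -6 0 0 0;-85 92 0 0 0 0;-87 94.4 10 0 0 0;-87 94.4 15 0 0 0;-87 94.4 15 0 0 0;-87 94.4 15 0 0 0;-87 94.4 15 0 0 0' 85
python3 - <<'E'
from h import *
im,d,w=cloud("wrist")
for lo,hi in [(57,66)]:
    q=w[(w[...,2]>lo)&(w[...,2]<hi)&(np.hypot(w[...,0]-585,w[...,1]-84)<45)]; print("large",len(q),rect(q[:,:2]))
goto([586,84.8,48],-0.072)
E
```

```text
clock: 8.7
position: [587.1, 84.1, 97.9]
ee_rot: [-0.681, 0.733, -0.0, 0.0]
contact_force: [-0.5, 0.2, -0.0]
gripper_width: 84.7
grasp_force: 0.0
large 4200 (array([585.9,  85.2]), array([51.1, 51.2]), 16.6)
row [-0.5  1.  50. ] [-0.     0.    -0.001] pos [587.   84.2  98. ] j [ 0.42  0.46 -0.25  0.   -0.87 -0.49] w 85.2 rows 2.0
```

```bash
python3 -m jog '-0.8 1 20 0 0 0;-0.8 1 38 0 0 0;-0.8 1 47 0 0 0;-0.8 1 50 0 0 0;-0.8 1 50 0 0 0;-0.8 1 50 0 0 0' && python3 -m jog '0 0 0 0 0 0;0 0 0 0 0 0;0 0 0 0 0 0;0 0 0 0 0 0;0 0 0 0 0 0' 35 && python3 -m jog '0 0 -5 0 0 0;0 0 -20 0 0 0;0 0 -45 0 0 0;0 0 -60 0 0 0;0 0 -60 0 0 0;0 0 -60 0 0 0'
python3 - <<'E'
from h import *
goto([507.5,-67.6,108],-0.072)
goto([507.5,-67.6,108],0.8)
goto([507.5,-67.6,108],-0.85)
E
```

```text
clock: 9.35
position: [586.1, 85.8, 48.9]
ee_rot: [-0.681, 0.732, -0.0, 0.001]
contact_force: [-0.2, -0.4, 0.5]
gripper_width: 84.8
grasp_force: 0.0
clock: 9.85
position: [585.6, 85.8, 49.2]
ee_rot: [-0.681, 0.732, -0.0, 0.0]
contact_force: [-1.6, -0.2, 5.0]
gripper_width: 48.7
grasp_force: 62.3
clock: 10.45
position: [584.4, 85.5, 107.0]
ee_rot: [-0.681, 0.732, 0.001, -0.001]
contact_force: [0.3, -0.9, -3.7]
gripper_width: 48.6
grasp_force: 63.0
row [158.3  65.6  -0.8] [ 0.002 -0.    -0.001] pos [584.4  85.5 107. ] j [ 0.42  0.44 -0.24 -0.   -0.89 -0.49] w 48.6 rows 4.0
row [158.3  65.6  -0.8] [ 0.002  0.001 -0.873] pos [584.4  85.5 107. ] j [ 0.42  0.44 -0.24 -0.   -0.89 -0.49] w 48.6 rows 6.0
row [158.3  65.6  -0.8] [ 0.002 -0.001  0.777] pos [584.4  85.5 107. ] j [ 0.42  0.44 -0.24 -0.   -0.89 -0.49] w 48.6 rows 6.0
```

```bash
python3 -m jog '30 12 0 0 0 0;70 29 0 0 0 0;110 45 0 0 0 0;140 58 10 0 0 0;155 64 25 0 0 0;158.3 65.6 45 0 0 0;158.3 65.6 55 0 0 0;158.3 65.6 55 0 0 0;158.3 65.6 55 0 0 0'
python3 - <<'E'
from h import *
im,d,w=cloud("wrist"); cv2.imwrite("pics/w6.png",im)
q=w[(w[...,2]>8.5)&(w[...,2]<13.5)&(np.hypot(w[...,0]-507,w[...,1]+67)<52)]; print(len(q),rect(q[:,:2]),q.min(0),q.max(0))
hsv=cv2.cvtColor(im,cv2.COLOR_BGR2HSV); g=(hsv[...,0]>45)&(hsv[...,0]<90)&(hsv[...,1]>60)
q=w[g&(np.hypot(w[...,0]-507,w[...,1]+67)<45)]; print("felt",q.min(0),q.max(0))
goto([507.5,-67.6,16],-0.072)
E
```

```text
clock: 11.35
position: [509.0, -67.1, 52.8]
ee_rot: [-0.682, 0.732, 0.0, -0.0]
contact_force: [1.4, 0.2, -4.1]
gripper_width: 48.7
grasp_force: 63.1
1686 (array([507.4, -79.7]), array([56.1, 81.9]), 85.8) [ 467.49731321 -107.78959109    8.51622492] [549.43830547 -49.25664847  12.87347924]
felt [467.41549111 -96.52905691   2.07699606] [538.37138869 -56.95573249 143.15796887]
row [ 0.7  1.9 37.3] [-0.001 -0.     0.001] pos [509.5 -67.   53.3] j [ 0.19  0.41 -0.49  0.   -0.68 -0.26] w 48.8 rows 1.0
```

View pics/w6.png

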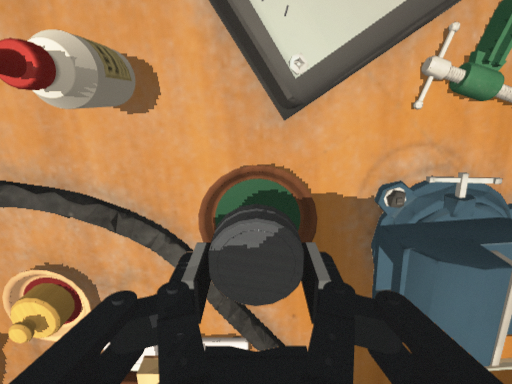

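The large weight (255,255) hangs level over the dark dish (258,210), and bottle and vise are well clear. Lowering.

```bash
python3 -m jog '-0.1 1.4 14 0 0 0;-0.1 1.4 26 0 0 0;-0.1 1.4 33 0 0 0;-0.1 1.4 36 0 0 0;-0.1 1.4 36.7 0 0 0;-0.1 1.4 36.7 0 0 0;-0.1 1.4 36.7 0 0 0' && python3 -m jog '0 0 0.3 0 0 0;0 0 0.6 0 0 0;0 0 0.6 0 0 0'
```

```text
clock: 12.1
position: [507.6, -67.3, 16.7]
ee_rot: [-0.681, 0.732, -0.0, 0.0]
contact_force: [0.0, -0.4, -4.8]
gripper_width: 48.6
grasp_force: 63.1
clock: 12.4
position: [507.3, -67.3, 15.9]
ee_rot: [-0.681, 0.732, -0.0, 0.0]
contact_force: [0.0, -0.1, -4.4]
gripper_width: 48.5
grasp_force: 63.1
```

```bash
python3 -m jog '0 0 0.4 0 0 0;0 0 0.8 0 0 0;0 0 0.8 0 0 0'
```

```text
clock: 12.7
position: [507.3, -67.3, 15.2]
ee_rot: [-0.681, 0.732, -0.0, 0.0]
contact_force: [-1.1, 0.0, -1.2]
gripper_width: 48.6
grasp_force: 63.5
```

```bash
python3 -m jog '0 0 0.3 0 0 0;0 0 0.3 0 0 0' && python3 -m jog '0 0 0 0 0 0;0 0 0 0 0 0;0 0 0 0 0 0' 62 && python3 -m jog '0 0 -8 0 0 0;0 0 -25 0 0 0;0 0 -60 0 0 0;0 0 -85 0 0 0;0 0 -90 0 0 0;0 0 -90 0 0 0'
python3 - <<'E'
from h import *
im,d,w=cloud("wrist"); cv2.imwrite("pics/w7.png",im)
q=w[(w[...,2]>22)&(w[...,2]<33)&(np.hypot(w[...,0]-507,w[...,1]+67)<45)]; print("large",len(q),rect(q[:,:2]),np.percentile(q[:,2],[5,50,95]))
goto([585.5,84.5,110],-0.072)
E
```

```text
clock: 12.9
position: [507.3, -67.3, 15.2]
ee_rot: [-0.681, 0.732, -0.0, 0.0]
contact_force: [-2.9, 1.5, 4.0]
gripper_width: 48.5
grasp_force: 63.9
clock: 13.2
position: [507.6, -67.3, 14.6]
ee_rot: [-0.681, 0.732, -0.0, 0.0]
contact_force: [-0.3, -0.2, 0.6]
gripper_width: 61.9
grasp_force: 0.0
clock: 13.8
position: [507.7, -67.2, 105.8]
ee_rot: [-0.681, 0.732, -0.001, 0.001]
contact_force: [0.1, 0.0, -0.2]
gripper_width: 61.9
grasp_force: 0.0
large 2994 (array([507.8, -68. ]), array([51.1, 51. ]), 28.8) [26.13824859 27.41572887 28.6045274 ]
row [-157.1  -67.4   -5.3] [-0.  0. -0.] pos [506.9 -67.3 104.6] j [ 0.19  0.33 -0.44 -0.   -0.8  -0.26] w 62.0 rows 4.0
```

The large weight sits flat, top at about 27.5–28 mm. Back to the press, over the caul.

```bash
python3 -m jog '-30 -13 -5 0 0 0;-70 -30 -5 0 0 0;-110 -47 -5 0 0 0;-140 -60 0 0 0 0;-155 -66 10 0 0 0;-157 -67.4 15 0 0 0;-157 -67.4 15 0 0 0;-157 -67.4 15 0 0 0' 85
python3 - <<'E'
from h import *
im,d,w=cloud("wrist"); cv2.imwrite("pics/w8.png",im); np.savez("w8.npz",im=im,w=w,**dict(zip("KRt",cal("wrist"))))
q=w[(w[...,2]>33)&(w[...,2]<41.5)&(np.hypot(w[...,0]-585,w[...,1]-84)<60)]; print("caul",len(q),rect(q[:,:2]))
q=w[(w[...,2]>18)&(w[...,2]<25)&(np.hypot(w[...,0]-585,w[...,1]-84)<60)]; print("lid",len(q),rect(q[:,:2]))
goto([585.5,84.5,26],-0.072)
E
```

```text
clock: 14.65
position: [584.7, 83.2, 88.9]
ee_rot: [-0.681, 0.732, 0.0, -0.001]
contact_force: [0.3, 0.3, 0.3]
gripper_width: 85.1
grasp_force: 0.0
caul 6775 (array([587.2,  83.6]), array([98.8, 40.1]), 85.5)
lid 3895 (array([587.4,  79.8]), array([ 91.4, 100.2]), 85.0)
row [-1.3 -0.4 63.4] [ 0.001 -0.001 -0.001] pos [585.1  83.2  89.4] j [ 0.42  0.46 -0.26  0.   -0.85 -0.49] w 84.5 rows 2.0
```

View pics/w8.png

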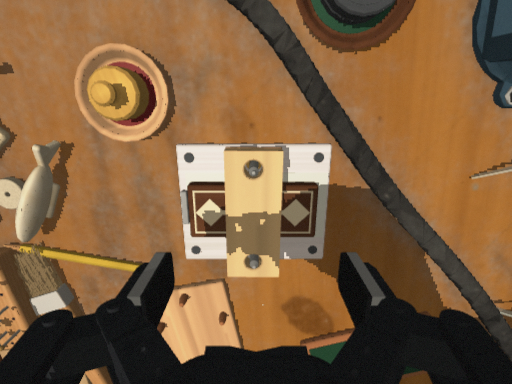

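The caul (253,212) is bare, on the posts at (254,168) and (252,262), with the lid's ends either side. Gripping it.

```bash
python3 -m jog '-0.8 -1.5 25 0 0 0.008;-0.8 -1.5 46 0 0 0.008;-0.8 -1.5 58 0 0 0.008;-0.8 -1.5 62.5 0 0 0.008;-0.8 -1.5 62.5 0 0 0.008;-0.8 -1.5 62.5 0 0 0.008' && python3 -m jog '0 0 0 0 0 0;0 0 0 0 0 0;0 0 0 0 0 0;0 0 0 0 0 0;0 0 0 0 0 0;0 0 0 0 0 0' 28 && python3 -m jog '0 0 -2 0 0 0;0 0 -4 0 0 0;0 0 -4 0 0 0'
```

```text
clock: 15.3
position: [588.0, 85.1, 28.1]
ee_rot: [-0.678, 0.735, -0.0, 0.001]
contact_force: [-0.5, 0.0, 0.5]
gripper_width: 84.5
grasp_force: 0.0
clock: 15.9
position: [587.9, 85.4, 27.9]
ee_rot: [-0.678, 0.735, -0.0, 0.001]
contact_force: [-0.9, 0.6, 4.8]
gripper_width: 38.1
grasp_force: 60.8
clock: 16.2
position: [587.0, 85.0, 30.9]
ee_rot: [-0.678, 0.735, 0.0, -0.0]
contact_force: [0.5, 0.2, -0.7]
gripper_width: 38.0
grasp_force: 60.2
```

```bash
python3 -m jog '0 0 -8 0 0 0;0 0 -20 0 0 0;0 0 -35 0 0 0;0 0 -55 0 0 0;0 0 -70 0 0 0;0 0 -75 0 0 0;0 0 -75 0 0 0;0 0 -75 0 0 0'
python3 - <<'E'
from h import *
im,d,w=cloud("wrist"); cv2.imwrite("pics/w9.png",im); np.savez("w9.npz",im=im,w=w,**dict(zip("KRt",cal("wrist"))))
q=w[(w[...,2]>90)&(w[...,2]<125)&(np.hypot(w[...,0]-585,w[...,1]-84)<60)]
hsv=cv2.cvtColor(im,cv2.COLOR_BGR2HSV); m=(hsv[...,0]>10)&(hsv[...,0]<30)&(hsv[...,1]>50)
q=w[m&(w[...,2]>85)&(w[...,2]<130)&(np.hypot(w[...,0]-585,w[...,1]-84)<60)]
print("caul",len(q),rect(q[:,:2]),np.percentile(q[:,2],[5,50,95]))
print(np.linalg.lstsq(np.c_[q[:,:2]-q[:,:2].mean(0),np.ones(len(q))],q[:,2],rcond=None)[0])
q=w[(w[...,2]>18)&(w[...,2]<25)&(np.hypot(w[...,0]-585,w[...,1]-84)<60)]; print("lid",len(q),rect(q[:,:2]))
goto([648,227,90],0.123)
E
```

```text
clock: 17.0
position: [586.8, 85.0, 105.7]
ee_rot: [-0.678, 0.735, 0.0, -0.0]
contact_force: [-0.0, -0.2, -0.3]
gripper_width: 38.2
grasp_force: 60.3
caul 13244 (array([587.1,  83.1]), array([99.4, 65.6]), 86.2) [109.25124143 115.57571925 116.57959736]
[-2.41784561e-03  1.05103915e-02  1.15013286e+02]
lid 2137 (array([587.1,  75.6]), array([ 61.9, 100.1]), 85.2)
row [-146.6  -49.8   15.2] [ 0.002 -0.    -0.203] pos [586.6  84.9 105.3] j [ 0.42  0.45 -0.24 -0.   -0.89 -0.5 ] w 38.0 rows 4.0
```

View pics/w9.png

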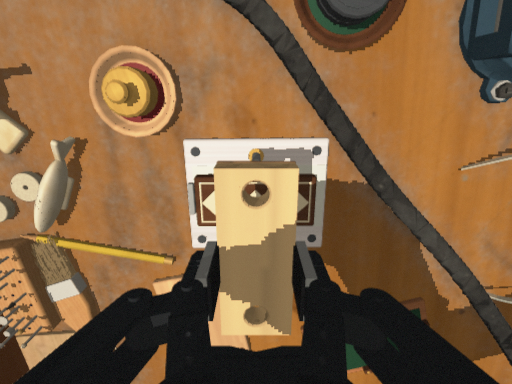

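The caul is level and off the posts, hole at (256,193), and the lid stayed down. Now I fit the peg board from the earlier wide wrist image.

```bash
python3 - <<'E'
from h import *
z=np.load("w1.npz"); im,w=z["im"],z["w"]; C=(z["K"],z["R"],z["t"])
x=w[...,0]-648;y=w[...,1]-226;c,s=np.cos(.122),np.sin(.122); bx=x*c+y*s; by=-x*s+y*c
m=(w[...,2]>5.2)&(w[...,2]<24)&(abs(bx)<48)&(abs(by)<76)
m=cv2.morphologyEx(m.astype(np.uint8),cv2.MORPH_OPEN,np.ones((3,3)))
P=w[m>0]; print(len(P),rect(P[:,:2]))
g=cv2.cvtColor(im,cv2.COLOR_BGR2GRAY).astype(float); bg=cv2.medianBlur(im,15); bg=cv2.cvtColor(bg,cv2.COLOR_BGR2GRAY)
d=((bg-g)>25)&(abs(bx)<36)&(abs(by)<65)
k,l,st,ce=cv2.connectedComponentsWithStats(d.astype(np.uint8))
for i in range(1,k):
    if st[i,4]>2: print(st[i,4],ce[i].round(1),onplane(C,ce[i],14).round(1))
E
```

```text
3184 (array([649.8, 226.2]), array([ 76.2, 134.1]), 7.1)
27 [214.7 215.6] [[656.4 167.3]]
3 [239. 214.] [[617.5 167.6]]
3 [240. 218.] [[616.6 174.5]]
23 [236.8 227.3] [[623.3 190.4]]
27 [201.4 233.6] [[681.7 197.1]]
26 [244.8 261.1] [[615.8 253.5]]
25 [210.9 267.1] [[674.2 260.5]]
20 [231.1 276.9] [[642.  282.5]]
```

Board fit (649.4,225.8), yaw 0.124, with size 76x134 matching and the pegs agreeing. Moving over it.

```bash
python3 -m jog '-30 -10 0 0 0 -0.04;-65 -22 0 0 0 -0.09;-100 -34 5 0 0 -0.14;-130 -45 15 0 0 -0.18;-144 -50 30 0 0 -0.204;-147.1 -50.8 45 0 0 -0.204;-147.1 -50.8 45 0 0 -0.204;-147.1 -50.8 45 0 0 -0.204;-147.1 -50.8 45 0 0 -0.204'
python3 - <<'E'
from h import *
im,d,w=cloud("wrist"); cv2.imwrite("pics/w10.png",im); np.savez("w10.npz",im=im,w=w,**dict(zip("KRt",cal("wrist"))))
q=w[(w[...,2]>66)&(w[...,2]<82)&(np.hypot(w[...,0]-649,w[...,1]-226)<57)]
print("caul",len(q),rect(q[:,:2]),np.percentile(q[:,2],[5,50,95]))
goto([649.0,227.6,20],0.124)
E
```

```text
clock: 17.95
position: [649.9, 226.8, 61.9]
ee_rot: [0.749, -0.662, 0.0, -0.0]
contact_force: [1.2, -0.1, -1.5]
gripper_width: 38.3
grasp_force: 60.3
caul 13200 (array([650.9, 225.2]), array([65.4, 99.3]), 6.1) [70.62784954 71.842344   73.42167915]
row [-0.8  1.  42.3] [-0.001  0.    -0.001] pos [650.  226.9  62.3] j [ 0.57  0.63 -0.02  0.   -0.92 -0.45] w 38.0 rows 1.0
```

View pics/w10.png

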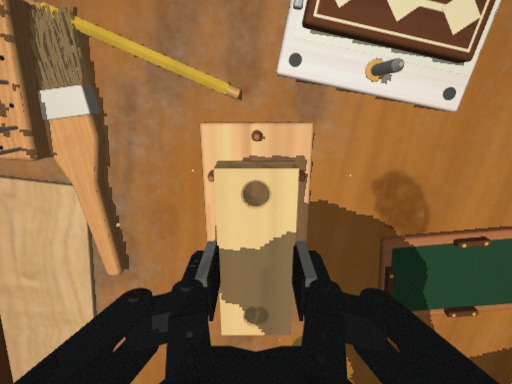

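The caul is over the peg board: near end peg (257,136), side pegs (211,176) and (305,176). I'll check the alignment from these.

```bash
python3 - <<'E'
from h import *
z=np.load("w10.npz"); im,w=z["im"],z["w"]; C=(z["K"],z["R"],z["t"])
print(onplane(C,[(257,136),(211,176),(305,176)],18).round(1))
print(onplane(C,[(202,123),(312,123)],8).round(1))
c,s=np.cos(.124),np.sin(.124); B=np.array([649.4,225.8])
for p in [(0,-59),(30,-32),(-30,-32),(38,-67),(-38,-67)]: print(p,(B+[c*p[0]-s*p[1],s*p[0]+c*p[1]]).round(1))
E
```

```text
[[657.  168.5]
 [684.1 198.3]
 [622.1 190.6]]
[[693.9 165.8]
 [621.8 156.9]]
(0, -59) [656.7 167.3]
(30, -32) [683.1 197.8]
(-30, -32) [623.6 190.3]
(38, -67) [695.4 164. ]
(-38, -67) [620.  154.6]
```

Agreement within about 1 mm. Lowering.

```bash
python3 -m jog '-1.2 0.8 12 0 0 0;-1.2 0.8 25 0 0 0;-1.2 0.8 36 0 0 0;-1.2 0.8 43 0 0 0;-1.2 0.8 46 0 0 0;-1.2 0.8 47 0 0 0;-1.2 0.8 47 0 0 0' && python3 -m jog '0 0 0.4 0 0 0;0 0 0.8 0 0 0;0 0 0.8 0 0 0'
```

```text
clock: 18.7
position: [649.0, 228.9, 14.2]
ee_rot: [0.75, -0.662, 0.0, -0.0]
contact_force: [-0.1, 0.2, -1.0]
gripper_width: 38.3
grasp_force: 60.3
clock: 19.0
position: [649.2, 229.0, 14.0]
ee_rot: [0.75, -0.662, 0.0, -0.001]
contact_force: [-0.8, 1.1, 2.3]
gripper_width: 38.0
grasp_force: 60.7
```

```bash
python3 -m jog '0 0 0 0 0 0;0 0 0 0 0 0;0 0 0 0 0 0' 52 && python3 -m jog '0 0 -8 0 0 0;0 0 -25 0 0 0;0 0 -60 0 0 0;0 0 -95 0 0 0;0 0 -110 0 0 0;0 0 -110 0 0 0'
python3 - <<'E'
from h import *
im,d,w=cloud("wrist"); np.savez("w11.npz",im=im,w=w); cv2.imwrite("pics/w11.png",im)
q=w[(w[...,2]>20.8)&(w[...,2]<27)&(np.hypot(w[...,0]-649,w[...,1]-226)<57)]
print("caul",len(q),rect(q[:,:2]),np.percentile(q[:,2],[5,50,95]))
goto([557.3,86.3,130],1.49)
E
```

```text
clock: 19.3
position: [648.7, 228.7, 13.0]
ee_rot: [0.75, -0.662, -0.0, 0.0]
contact_force: [-0.2, -0.3, -0.5]
gripper_width: 52.1
grasp_force: 0.0
clock: 19.9
position: [650.2, 229.6, 126.9]
ee_rot: [0.75, -0.662, 0.001, -0.003]
contact_force: [-0.2, 0.4, -0.6]
gripper_width: 51.9
grasp_force: 0.0
caul 4487 (array([650.1, 222.9]), array([ 62.1, 107. ]), 7.2) [22.74910455 23.8841247  24.94426264]
row [130.3 108.5  -6. ] [-0.002 -0.    -1.366] pos [648.9 229.  124.3] j [ 0.57  0.57  0.04 -0.   -1.04 -0.45] w 51.6 rows 10.0
```

The caul lies flat (top 24 mm) on its board. Turning to the lid.

```bash
python3 -m jog '13 11 -6 0 0 -0.14;26 22 -6 0 0 -0.28;39 33 -6 0 0 -0.42;52 44 -6 0 0 -0.56;65 54 -6 0 0 -0.7;78 65 -6 0 0 -0.84;91 76 -6 0 0 -0.98;104 87 -6 0 0 -1.12;117 98 -6 0 0 -1.26;130 108 -6 0 0 -1.366' 85 && python3 -m jog '0 0 15 0 0 0;0 0 30 0 0 0;0 0 30 0 0 0;0 0 30 0 0 0'
python3 - <<'E'
from h import *
im,d,w=cloud("wrist"); np.savez("w12.npz",im=im,w=w); cv2.imwrite("pics/w12.png",im)
q=w[(w[...,2]>18)&(w[...,2]<25)&(np.hypot(w[...,0]-587,w[...,1]-84)<56)]
k=np.abs(-(q[:,0]-587)*-.083+(q[:,1]-84))<29; q=q[k]
print("lid",len(q),rect(q[:,:2]),np.percentile(q[:,2],[5,50,95]))
goto([557.3,86.3,60],1.49)
E
```

```text
clock: 20.95
position: [555.7, 85.4, 127.0]
ee_rot: [0.999, -0.038, -0.002, 0.001]
contact_force: [0.2, -0.2, -0.6]
gripper_width: 84.9
grasp_force: 0.0
clock: 21.35
position: [556.9, 86.1, 98.1]
ee_rot: [0.999, -0.04, -0.001, 0.001]
contact_force: [-0.4, -0.2, 0.2]
gripper_width: 84.8
grasp_force: 0.0
lid 7139 (array([588.3,  85.3]), array([44.1, 99.4]), 85.8) [20.84423735 22.05778552 23.21867819]
row [-0.2  0.1 38.8] [0.001 0.001 0.   ] pos [557.5  86.4  98.8] j [ 0.44  0.41 -0.32  0.   -0.84  1.05] w 84.7 rows 1.0
```

View pics/w12.png

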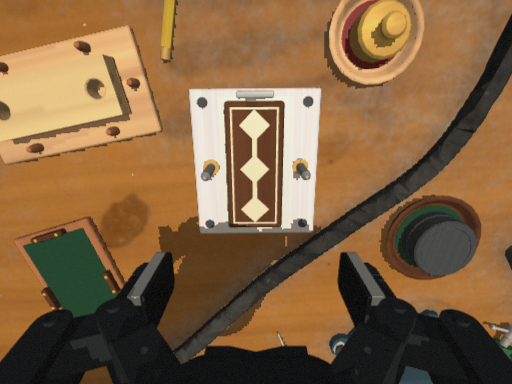

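The lid is bare on the bed (centre (254,163)), and the fingers straddle its near end clear of the posts (209,170) and (301,168). Descending.

```bash
python3 -m jog '0.6 -1 25 0 0 -0.008;0.6 -1 50 0 0 -0.008;0.6 -1 70 0 0 -0.008;0.6 -1 80 0 0 -0.008;0.6 -1 84 0 0 -0.008;0.6 -1 84 0 0 -0.008;0.6 -1 84 0 0 -0.008' && python3 -m jog '0 0 0 0 0 0;0 0 0 0 0 0;0 0 0 0 0 0;0 0 0 0 0 0;0 0 0 0 0 0;0 0 0 0 0 0' 32
```

```text
clock: 22.1
position: [559.1, 87.7, 16.4]
ee_rot: [0.999, -0.036, 0.001, -0.0]
contact_force: [0.3, 0.6, -0.1]
gripper_width: 84.8
grasp_force: 0.0
clock: 22.7
position: [558.8, 87.6, 16.3]
ee_rot: [0.999, -0.036, 0.001, -0.0]
contact_force: [-1.8, -0.5, 6.2]
gripper_width: 41.6
grasp_force: 60.1
```

Only about 5 mm of pad is on the lid, so I'll regrip slightly lower.

```bash
python3 -m jog '0 0 0 0 0 0;0 0 0 0 0 0;0 0 2.5 0 0 0;0 0 2.5 0 0 0' 60 && python3 -m jog '0 0 0 0 0 0;0 0 0 0 0 0;0 0 0 0 0 0;0 0 0 0 0 0;0 0 0 0 0 0' 32 && python3 -m jog '0 0 -3 0 0 0;0 0 -12 0 0 0;0 0 -25 0 0 0;0 0 -45 0 0 0;0 0 -65 0 0 0;0 0 -70 0 0 0;0 0 -70 0 0 0;0 0 -70 0 0 0'
python3 - <<'E'
from h import *
im,d,w=cloud("wrist"); np.savez("w13.npz",im=im,w=w); cv2.imwrite("pics/w13.png",im)
hsv=cv2.cvtColor(im,cv2.COLOR_BGR2HSV)
m=((hsv[...,2]>130)|((hsv[...,1]>90)&(hsv[...,0]<20)))
q=w[m&(w[...,2]>80)&(w[...,2]<105)&(np.hypot(w[...,0]-588,w[...,1]-85)<58)]
print("lid",len(q),rect(q[:,:2]),np.percentile(q[:,2],[5,50,95]))
print(np.linalg.lstsq(np.c_[q[:,:2]-q[:,:2].mean(0),np.ones(len(q))],q[:,2],rcond=None)[0])
goto([481-30*.977,257-30*.2145,85],0.216+np.pi/2)
z=np.load("w1.npz"); w=z["w"]
x=w[...,0]-481;y=w[...,1]-256;c,s=np.cos(.216),np.sin(.216); bx=x*c+y*s; by=-x*s+y*c
mm=(w[...,2]>5.2)&(w[...,2]<18)&(abs(bx)<75)&(abs(by)<46)
mm=cv2.morphologyEx(mm.astype(np.uint8),cv2.MORPH_OPEN,np.ones((3,3))); P=w[mm>0]; print("lidboard w1",rect(P[:,:2]))
z=np.load("top0.npz"); w=z["w"]
x=w[...,0]-480;y=w[...,1]-256; bx=x*c+y*s; by=-x*s+y*c
mm=(w[...,2]>5.2)&(w[...,2]<18)&(abs(bx)<75)&(abs(by)<46)
mm=cv2.morphologyEx(mm.astype(np.uint8),cv2.MORPH_OPEN,np.ones((3,3))); P=w[mm>0]; print("lidboard top",rect(P[:,:2]))
E
```

```text
clock: 23.1
position: [557.9, 87.2, 12.2]
ee_rot: [0.999, -0.036, -0.001, 0.0]
contact_force: [0.0, 0.5, -0.3]
gripper_width: 60.2
grasp_force: 0.0
clock: 23.6
position: [558.5, 87.4, 13.0]
ee_rot: [0.999, -0.036, 0.0, -0.0]
contact_force: [0.0, 0.6, 2.3]
gripper_width: 42.0
grasp_force: 61.0
clock: 24.4
position: [557.7, 87.2, 82.4]
ee_rot: [0.999, -0.037, -0.001, 0.0]
contact_force: [0.1, -0.6, -0.7]
gripper_width: 42.2
grasp_force: 60.8
lid 16397 (array([588. ,  85.8]), array([69.2, 99.7]), 85.5) [90.23415491 91.36222557 92.42894569]
[-6.41449134e-03  8.73650067e-04  9.13494245e+01]
row [-117.5 -155.3   -2.9] [ 0.     0.002 -0.289] pos [557.6  87.1  82. ] j [ 0.44  0.44 -0.33 -0.   -0.8   1.06] w 42.0 rows 4.0
lidboard w1 (array([482.2, 256.1]), array([127.9,  74.5]), 12.7)
lidboard top (array([480.1, 256.9]), array([127.1,  73.6]), 12.3)
```

Lid held level. Moving over the felted board (482.2,256.2, yaw 0.218).

```bash
python3 -m jog '-20 -27 0 0 0 -0.05;-45 -60 0 0 0 -0.11;-70 -93 0 0 0 -0.17;-93 -123 0 0 0 -0.23;-110 -145 5 0 0 -0.28;-116.8 -154.4 15 0 0 -0.291;-116.8 -154.4 20 0 0 -0.291;-116.8 -154.4 20 0 0 -0.291;-116.8 -154.4 20 0 0 -0.291'
python3 - <<'E'
from h import *
im,d,w=cloud("wrist"); np.savez("w14.npz",im=im,w=w,**dict(zip("KRt",cal("wrist")))); cv2.imwrite("pics/w14.png",im)
hsv=cv2.cvtColor(im,cv2.COLOR_BGR2HSV)
m=((hsv[...,2]>130)|((hsv[...,1]>90)&(hsv[...,0]<20)))
q=w[m&(w[...,2]>62)&(w[...,2]<82)&(np.hypot(w[...,0]-482,w[...,1]-256)<58)]
print("lid",len(q),rect(q[:,:2]),np.percentile(q[:,2],[5,50,95]))
goto([452.5,249.7,20],0.218+np.pi/2)
x=w[...,0]-481;y=w[...,1]-256;c,s=np.cos(.216),np.sin(.216); bx=x*c+y*s; by=-x*s+y*c
mm=(w[...,2]>4.5)&(w[...,2]<18)&(abs(bx)<75)&(abs(by)<46)
mm=cv2.morphologyEx(mm.astype(np.uint8),cv2.MORPH_OPEN,np.ones((3,3))); P=w[mm>0]; print("board",rect(P[:,:2]))
B=np.c_[bx[mm>0],by[mm>0]]; print(np.percentile(B,[.5,99.5],axis=0).round(1))
E
```

```text
clock: 25.35
position: [453.4, 248.9, 62.3]
ee_rot: [0.994, 0.108, -0.0, 0.0]
contact_force: [0.6, 0.5, -1.4]
gripper_width: 42.0
grasp_force: 60.9
lid 16446 (array([482.7, 255.9]), array([99.9, 69.6]), 12.6) [70.13859875 71.30971095 72.39886783]
row [-0.9 -1.  42.6] [ 0.     0.    -0.002] pos [453.6 249.   62.6] j [ 0.82  0.4  -0.47  0.   -0.71  0.97] w 42.1 rows 1.0
board (array([488.9, 259.1]), array([113.9,  74.2]), 12.5)
[[-46.6 -35.5]
 [ 65.2  38.1]]
```

View pics/w14.png

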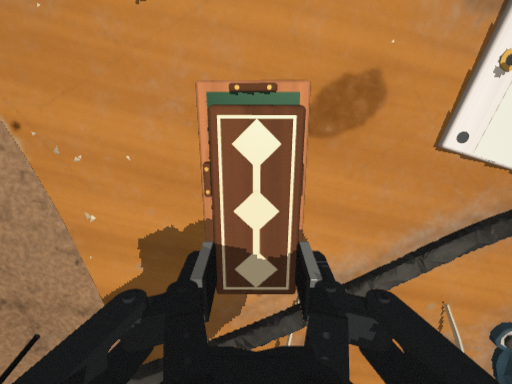

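The lid is face up above the felted board, far batten (253,88) and left batten (207,178). The board centre measures (482.1,257.4). Lowering.

```bash
python3 -m jog '-0.4 -1.6 12 0 0 0;-0.4 -1.6 26 0 0 0;-0.4 -1.6 38 0 0 0;-0.4 -1.6 45 0 0 0;-0.4 -1.6 48 0 0 0;-0.4 -1.6 49.5 0 0 0;-0.4 -1.6 49.5 0 0 0;-0.4 -1.6 49.5 0 0 0' && python3 -m jog '0 0 0.4 0 0 0;0 0 0.8 0 0 0;0 0 0.8 0 0 0'
```

```text
clock: 26.2
position: [452.6, 251.6, 13.7]
ee_rot: [0.994, 0.109, 0.0, -0.0]
contact_force: [-0.6, -0.1, -1.4]
gripper_width: 41.8
grasp_force: 60.9
clock: 26.5
position: [452.3, 251.4, 12.7]
ee_rot: [0.994, 0.109, 0.0, -0.0]
contact_force: [-0.9, -0.1, -0.5]
gripper_width: 41.8
grasp_force: 60.9
```

```bash
python3 -m jog '0 0 0.4 0 0 0;0 0 0.8 0 0 0;0 0 0.8 0 0 0'; python3 -m jog '0 0 0.3 0 0 0;0 0 0.6 0 0 0;0 0 0.6 0 0 0'
```

```text
clock: 26.8
position: [452.3, 251.3, 11.7]
ee_rot: [0.994, 0.109, -0.0, 0.0]
contact_force: [0.3, -0.0, -0.8]
gripper_width: 41.8
grasp_force: 60.9
clock: 27.1
position: [452.3, 251.3, 11.1]
ee_rot: [0.994, 0.109, -0.0, 0.0]
contact_force: [0.3, -0.4, -0.6]
gripper_width: 42.3
grasp_force: 60.9
```

```bash
python3 -m jog '0 0 0.3 0 0 0;0 0 0.6 0 0 0;0 0 0.6 0 0 0'
```

```text
clock: 27.4
position: [452.3, 251.3, 10.9]
ee_rot: [0.994, 0.109, 0.0, 0.0]
contact_force: [-2.8, 0.0, 4.0]
gripper_width: 41.9
grasp_force: 61.5
```

Contact. Releasing and rising.

```bash
python3 -m jog '0 0 0 0 0 0;0 0 0 0 0 0;0 0 0 0 0 0' 54 && python3 -m jog '0 0 -8 0 0 0;0 0 -25 0 0 0;0 0 -60 0 0 0;0 0 -105 0 0 0;0 0 -150 0 0 0;0 0 -195 0 0 0;0 0 -235 0 0 0;0 0 -240 0 0 0;0 0 -240 0 0 0'
python3 - <<'E'
from h import *
im,d,w=cloud("wrist")
q=w[(w[...,2]>17)&(w[...,2]<24)&(np.hypot(w[...,0]-482,w[...,1]-257)<60)]
print("lid",len(q),rect(q[:,:2]),np.percentile(q[:,2],[5,50,95]))
im,d,w=cloud("top"); cv2.imwrite("pics/t2.png",cv2.resize(im[130:280,140:400],(800,462),interpolation=cv2.INTER_CUBIC))
for n,c,lo,hi,r in [("small",(674,-9),24,45,30),("large",(507,-67),22,33,45),("caul",(649,226),20.5,27,57)]:
    q=w[(w[...,2]>lo)&(w[...,2]<hi)&(np.hypot(w[...,0]-c[0],w[...,1]-c[1])<r)]; print(n,len(q),rect(q[:,:2]) if len(q) else 0,np.percentile(q[:,2],[5,50,95]) if len(q) else 0)
E
```

```text
clock: 27.7
position: [452.3, 251.3, 10.3]
ee_rot: [0.994, 0.109, -0.0, -0.0]
contact_force: [0.5, 0.1, -0.0]
gripper_width: 53.9
grasp_force: 0.0
clock: 28.6
position: [452.5, 251.7, 252.4]
ee_rot: [0.994, 0.109, 0.001, -0.001]
contact_force: [-0.3, -0.4, -0.4]
gripper_width: 53.8
grasp_force: 0.0
lid 2657 (array([481.7, 258.5]), array([100. ,  43.9]), 12.2) [18.51227176 19.99842729 21.35878502]
small 139 (array([672.8,  -9. ]), array([31.9, 33.9]), 89.4) [24.40644697 26.8859199  40.56971534]
large 372 (array([505.7, -66.9]), array([49.4, 50.5]), 44.4) [25.01295532 27.72474843 30.00317463]
caul 601 (array([642.5, 226.5]), array([52.2, 98.1]), 6.6) [21.1939331  23.79298001 26.30373999]
```

View pics/t2.png

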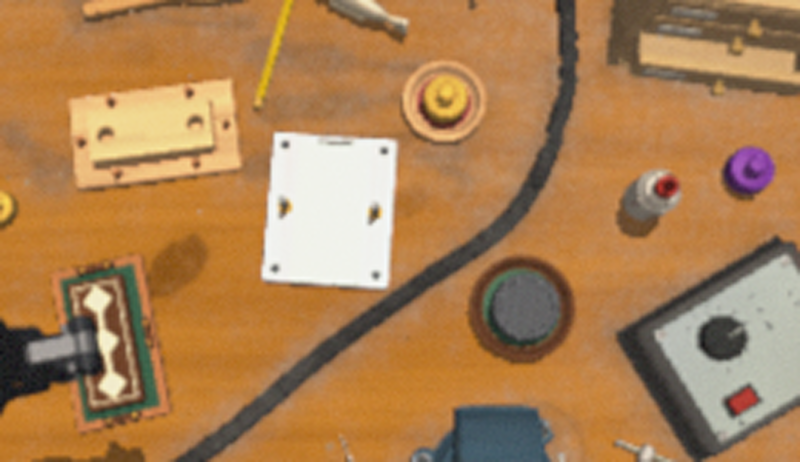

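All is in place: the weights are in their dishes at (445,98) and (524,307), the caul lies between its pegs at (153,132), the lid is face up between the battens at (110,345), and the bottle at (655,192) is undisturbed. Handing in.

```bash
python3 -c "
from bench import arm
print(arm.job_done())"
```

```text
the job is handed in; nothing more can be done
None
```

The press was taken apart in the order asked, with both weights in their dishes, the caul flat between its pegs, the lid face up between the battens and the glue bottle untouched; I handed it in at about 29 s of the 99 s allowed, and the hand-in returned no verdict.

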